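# Run the press-to-blend cup

### The arm

A 6-joint arm with a two-finger parallel gripper is mounted at the origin on the work surface. World frame = base frame: x ahead of the robot, y to its left, z up, the work surface at z = 0. Lengths are in m, angles in rad, forces in N, time in s.
With the tool pointing down it reaches from about 0.225 to 0.725 m from the base axis. Payload 3.1 kg.
Tool frame: the origin (TCP) lies midway between the tips of the shut fingers; the grasp point (between the pads) lies 19 mm behind it (ctrl.grip_point_offset is the distance from the TCP to the grasp point, in m); z points along the fingers, y is the line along which they close (so a half turn about z gives the same grasp; the last joint's range is limited). The gripper opens to 85 mm and grips with 20 to 120 N. Pads are 22 mm wide; open, the fingers measure 114 mm over their backs; the gripper's body (76 mm by 85 mm) begins 54 mm behind the grasp point. The pads swing forward as they close: fully open they stand 13 mm farther back than shut.
Start: joints at [1.118, 0.048, 0.099, 1.622, 0, 1.443], TCP at [0.168, 0.498, 0.231] pointing down, gripper open.
Joint ranges: [-2.91, 2.91], [-0.99, 1.94], [-1.21, 1.42], [-2.12, 2.29], [-1.49, 1.47], [-3.14, 3.14]. Speed limits (rad/s): [2.79, 2.79, 3.14, 3.14, 3.14, 3.14].

### API

Orientations are given as a unit quaternion [w, x, y, z].
In Python, from bench import ctrl gives the robot as it stands.
- The arm moves only by the tool move_arm, never from a script. Its arguments are lists of equal length, an entry for each row: "dp": the shift along the tool's x, y, z in m, a list of three; "dr": the turn, a rotation vector about the tool's x, y, z in degrees, a list of three; "jaw": the opening, from 0 (shut) to 1 (fully open). In form: {"dp": [[dx, dy, dz], ...], "dr": [[ax, ay, az], ...], "jaw": [jaw, ...]}. A call has 1 to 8 rows; each row is the pose to reach, as a shift and turn from the pose commanded when the call began, along the tool's axes at that moment; what a row does not reach only later rows make up. A row lasts 1/8 s, in which the tool goes at most 62.5 mm and 10.7 degrees, less where a joint would pass 70% of its speed; a pose out of reach is approached as far as the arm can. A call with a gripper value outside its range is refused whole. The fingers move at their own pace and stop on an object; the grip force is fixed at half the most. Time passes only in rows, so rows that repeat a pose let the fingers close. It gives the time, the measured TCP pose, the force, the opening and the grip force at its end, in the units of the state.
- ctrl.get_state(): the state, without advancing time (a new reading comes with each control period).
- ctrl.read_camera(name): name is "scene" or "side" or "wrist"; returns the picture (420x560x3 uint8, red, green, blue); there is no depth.
- ctrl.camera_params(name): a dict with "mtx" (3x3 intrinsics, pixels), "distortion" ([k1, k2, p1, p2, k3] as OpenCV has them; the pictures are not rectified), "cam_to_world" (4x4, takes a point from camera to world coordinates); the wrist camera has in their place "hand_eye" (4x4, takes a point from camera to tool coordinates, whose origin is the TCP and whose axes are the flange's). Camera axes: x right, y down, z forward; pixel columns grow to the right and rows downward; lengths in m; the calibration is good to about 2 mm. A picture is of the moment at which its call begins: read the wrist's pose just before it. camera_params takes no time and is no camera call.
- ctrl.sign_off(): hands the job in; it is judged then, once.
Trained networks look in the newest picture that a camera, given by its name, has taken for a name from the list of things; names that differ only in an ending like _2 or _b are one class to them, and where a whole thing is asked for, a point or a joint stands for the part that bears it (a point fixed in the world has none). Each returns a list of dicts, best first, with "confidence" (0 to 1); they miss things now and then, are a little off and sometimes report something else, mostly with a low value. They report only what shows in the picture. A call takes as long as a camera call.
- ctrl.cut_out(name, camera): "region" (420x560 bool, what is visible of it) and "rect" ([left, top, right, bottom] in pixels, round what is visible of it).
- ctrl.pinpoint(name, camera): "at" ([row, column] in pixels: a listed point, or the origin of a listed thing).
The state is a dict: "t": time; "joint_pos": joint angles; "qvel": joint speeds; "joint_efforts": joint torques, N m; "eef_pos": TCP position; "orientation": TCP orientation; "contact_force": force on the tool from outside, world axes, zero at the start; "ft_torque": the same for the moment, N m; "opening": finger opening in m; "grip_force": force on a finger pad.
Only numpy, scipy, OpenCV 4.12 (cv2) and the standard library are available. Lean on these libraries where they do the work, as an engineer would, in place of code of your own. Each camera call takes 0.05 s, during which the arm holds its last target. There are 200 camera calls.

### The job

The filled blender cup (steel dome, black collar) is standing collar-down in the cream basket. Lift it up out of the basket, set it collar-down in the round well of the blender base and press it straight down, without ramming it, until its collar has sunk level with the well's rim, so that the blender runs. Keep it pressed down and finish like that, still holding it; leave the coffee jar, mug and tea tin where they are.

Things in the scene. Friction and masses are not known exactly. Their poses are not given: they have to be found in the camera images.
- cup: Blender cup, closed, standing collar down; loose, 0.25 to 0.47 kg, round about z, 150 mm high. Origin: centre of its underside, z up. From below: black ribbed collar 76 in diameter, 30 high (lowest 3 taper to 73); brushed-steel wall narrowing from 68 in diameter at 30 up to 63 at 118; closed dome to 150. The underside is an open skirt 7 thick, 10 deep, that clears the drive coupling.
- cup_grip (a point): Point on the cup's axis 108 mm above its underside, where the steel wall is 64 wide: a good height to grip it across, from above.
- blender: Black motor base with two steel bands, fixed to the counter, 120 mm high, 124 in diameter at the foot, 100 at the top. Origin: centre of its underside, z up. In its top a round well 84 in diameter (wall 8 thick) holds the white sprung ring and, within that, a small drive coupling that never touches the cup. The short lead and grommet on its +x side are only seen.
- well_rim (a point): Centre of the well's mouth, level with the top rim of the base (120 above the counter), on the base's axis.
- ring_top (a point): Centre of the sprung ring's top face, on which the cup's underside rests; it moves with the ring. 22 mm below the rim when the ring is up. A cup resting on it unpressed has its collar's top 8 above the rim; pressed down 8 mm the collar is level with the rim and the blender runs.
- ring (a joint): Travel in m of the white sprung ring (81 mm outer, 59 inner diameter) straight down in the well: 0 = up, 0.012 = at its lower stop. The spring takes about 6 N before it begins to move (the cup's own weight does not move it) and about 14 N at the stop; going on from 8 mm down to the stop does no harm.
- basket: Cream openwork basket, fixed, outside 118 mm (x) by 224 (y) by 75 high, walls 4, floor 5 thick, scalloped edge up to 78. Origin: centre of its underside, z up. A low divider (top at 50) at y = 0 parts it into two bays whose centres lie at y = -55 and y = +55; the cup stands in one and the coffee jar in the other, either way round.
- jar: Bystander: dark brown coffee jar with a yellow label and black cap, 60 in diameter, 94 high, loose, in the other bay. Origin: centre of its underside.
- mug: Bystander: blue mug, 78 in diameter, 92 high, handle at its +y, loose, on the counter beyond. Origin: centre of its underside.
- tin: Bystander: square green tea tin with a brass lid, 72 by 72 by 86 high, loose, on the counter beyond. Origin: centre of its underside.

How it is judged:
On the way, in this order (a step that is already met when the one before it is completed fails the run):
1. the cup is lifted clear of the basket in the gripper (z of cup in the frame of basket above 0.085 m and contact force between the fingers and cup above 1 N), for 0.1 s.
2. the cup stands in the blender's well and is pressed down on the sprung ring (horizontal distance between cup and blender below 0.006 m and value of joint ring above 0.006 m and angle between cup's own z axis and vertical below 0.07 rad), for 0.1 s.
At the end, for the whole second after the job is handed in: The cup is upright (within 4 degrees) in the blender's well, centred within 6 mm, held down by the fingers with the sprung ring pressed at least 6 mm (its collar within 2 mm of level with the rim, or lower), still; jar, mug and tin are upright and within 30 mm of where they stood (all of step 2 and z of cup in the frame of well_rim below -0.026 m and contact force between the fingers and cup above 2 N and contact force between cup and blender above 6 N and linear speed of cup below 0.02 m/s and distance of each of jar, mug, tin from where it was at the start of the episode below 0.03 m and angle between each of jar, mug, tin's own z axis and vertical below 0.3 rad); the arm keeps its last pose, push and grip.
It fails at once if the cup is rammed into the blender (more than 60 N) (contact force between cup and blender above 60 N).
It fails at once if the coffee jar is displaced or knocked over (distance of jar from where it was at the start of the episode above 0.03 m or angle between jar's own z axis and vertical above 0.5 rad).
It fails at once if the mug is displaced or knocked over (distance of mug from where it was at the start of the episode above 0.03 m or angle between mug's own z axis and vertical above 0.5 rad).
It fails at once if the tea tin is displaced or knocked over (distance of tin from where it was at the start of the episode above 0.03 m or angle between tin's own z axis and vertical above 0.5 rad).
It also fails if it takes over 48 s, if anything falls off the work surface, if the arm or the gripper's body presses on something with over 40 N, if the wrist force passes 120 N, or if a joint passes its speed limit or range.

## Working session

There is one attempt and no reset: what is moved stays moved. The work goes in short steps, Python scripts to look and compute and a tool call to move; the robot and the scene stay as the last step left them, time stands still between calls to the robot, and variables do not carry over. Pictures are saved under pics/ and viewed, at most 10 in all, crops included, and the job is handed in when it is done.

Besides the shell and the picture viewer there is one more tool, called after "Request:" as a command line: name --argument value ..., lists and objects as JSON in quotes. move_arm: Moves the arm, as the interface text tells. Its arguments: {"type":"object","properties":{"dp":{"type":"array"},"dr":{"type":"array"},"jaw":{"type":"array"}},"required":["dp","dr","jaw"]}

```bash
mkdir -p pics; ls
cat > h.py <<'E'
from bench import ctrl
import numpy as np, cv2
from scipy.spatial.transform import Rotation as R
def T_cam(name,st=None):
    p=ctrl.camera_params(name)
    if 'cam_to_world' in p: return p,np.array(p['cam_to_world'])
    q=np.array(st['orientation']);T=np.eye(4);T[:3,:3]=R.from_quat(q[[1,2,3,0]]).as_matrix();T[:3,3]=st['eef_pos']
    return p,T@np.array(p['hand_eye'])
def ray(name,rc,st=None):
    p,T=T_cam(name,st)
    u=cv2.undistortPoints(np.array([[[rc[1],rc[0]]]],float),np.array(p['mtx']),np.array(p['distortion']))[0,0]
    d=T[:3,:3]@np.array([u[0],u[1],1]);return T[:3,3],d/np.linalg.norm(d)
def tri(rays):
    A=sum(np.eye(3)-np.outer(d,d) for o,d in rays);b=sum((np.eye(3)-np.outer(d,d))@o for o,d in rays)
    x=np.linalg.solve(A,b);return x,[round(1000*np.linalg.norm(np.cross(x-o,d)),1) for o,d in rays]
def proj(name,X,st=None):
    p,T=T_cam(name,st);Ti=np.linalg.inv(T)
    return cv2.projectPoints(np.array(X,float).reshape(-1,1,3),cv2.Rodrigues(Ti[:3,:3])[0],Ti[:3,3],np.array(p['mtx']),np.array(p['distortion']))[0][:,0]
E
python3 - <<'E'
from h import *
st=ctrl.get_state();print({k:np.round(v,4).tolist() for k,v in st.items()},ctrl.grip_point_offset)
ims={c:ctrl.read_camera(c) for c in('scene','side','wrist')}
for c,i in ims.items(): cv2.imwrite(f'pics/{c}0.png',i[:,:,::-1])
for n in('cup_grip','cup','well_rim','ring_top','blender','basket','jar','mug','tin'):
    rs=[]
    for c in ims:
        f=ctrl.pinpoint(n,c)
        for k in f[:2]: print(n,c,np.round(k['at'],1),round(k['confidence'],2))
        if f and f[0]['confidence']>.4: rs.append(ray(c,f[0]['at'],st))
    if len(rs)>1: x,e=tri(rs);print('  ->',x.round(4),e)
E
```

```text
pics
{'t': 0.0, 'joint_pos': [1.1182, 0.0488, 0.0975, 1.622, 0.0, 1.443], 'qvel': [0.0006, 0.0015, -0.0016, 0.0019, 0.0011, -0.0017], 'joint_efforts': [0.0008, -33.878, 32.0016, 0.0202, 0.0001, 0.0], 'eef_pos': [0.1673, 0.497, 0.2301], 'orientation': [-0.0003, 0.1617, 0.9868, -0.0012], 'contact_force': [0.1078, -0.1582, -1.0859], 'ft_torque': [-0.0071, -0.007, 0.0492], 'grip_force': 0.0, 'opening': 0.0851} 0.0187
cup_grip scene [120.  291.7] 0.61
cup_grip side [278.9 260.7] 0.97
  -> [ 0.5207 -0.1786  0.1112] [np.float64(0.1), np.float64(0.1)]
cup scene [150.2 289.5] 0.58
cup scene [278.4 242.1] 0.26
cup side [325.7 263.1] 0.68
  -> [ 0.5194 -0.1825  0.0031] [np.float64(0.9), np.float64(0.9)]
well_rim scene [248.8 396.4] 0.83
well_rim scene [254.2 396.3] 0.44
well_rim side [167.6 209.6] 0.86
  -> [0.5171 0.1989 0.1192] [np.float64(1.2), np.float64(1.2)]
ring_top scene [251.7 398.3] 0.85
ring_top scene [248.1 396.6] 0.52
ring_top side [179.1 209.7] 0.46
  -> [0.509  0.1972 0.0932] [np.float64(3.9), np.float64(3.9)]
blender scene [276.4 383.7] 0.55
blender side [211.8 216. ] 0.84
blender side [358.9 261.2] 0.59
  -> [ 0.5161  0.2019 -0.0052] [np.float64(1.9), np.float64(1.9)]
basket scene [136.8 288.4] 0.96
basket side [357.1 263.4] 0.59
  -> [ 0.4984 -0.2333 -0.0084] [np.float64(3.6), np.float64(3.6)]
jar scene [117.  282.9] 0.59
jar scene [274.5 382.7] 0.52
jar side [387.3 259.5] 0.69
  -> [ 0.4778 -0.2919  0.0028] [np.float64(0.2), np.float64(0.2)]
mug scene [281.2 243.3] 0.57
mug scene [232.9 218.2] 0.32
tin scene [230.7 213.3] 0.7
tin side [250.2 363.2] 0.7
  -> [ 7.798e-01 -6.420e-02  6.000e-04] [np.float64(0.2), np.float64(0.2)]
```

View pics/scene0.png

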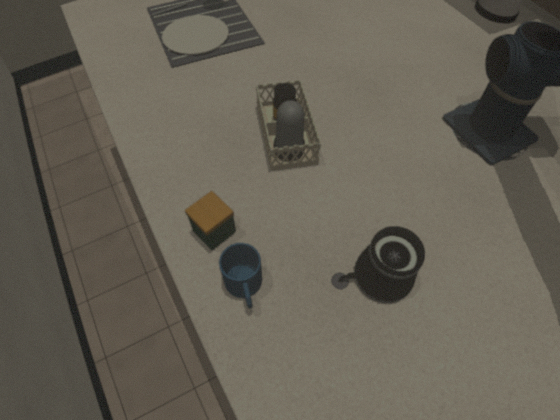

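View pics/side0.png

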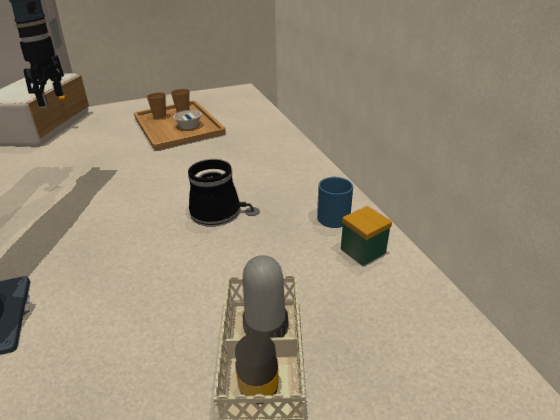

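Scene picture: the cup's dome is at about (290,112) with the jar behind it in the basket. The blender well is at (397,252), the tin at (211,218) and the mug at (241,268). The side picture agrees, with the cup at (264,285), the jar at (257,365) and the blender at (212,180). I'll move towards the cup, turning 90° so the fingers close across the basket's short side.

Request:
move_arm --dp '[[-0.035, -0.033, -0.004], [-0.07, -0.066, -0.01], [-0.105, -0.1, -0.015], [-0.14, -0.132, -0.02], [-0.175, -0.165, -0.03], [-0.21, -0.2, -0.035], [-0.245, -0.23, -0.04], [-0.28, -0.265, -0.05]]' --dr '[[0, 0, -6], [0, 0, -12], [0, 0, -18], [0, 0, -24], [0, 0, -30], [0, 0, -36], [0, 0, -42], [0, 0, -48]]' --jaw '[1, 1, 1, 1, 1, 1, 1, 1]'

```text
t: 2.5
eef_pos: [0.3488, 0.1557, 0.2814]
orientation: [0.0, -0.256, 0.967, 0.0]
contact_force: [-0.0, 0.4, 0.0]
opening: 0.0856
grip_force: 0.0
```

```bash
cat >> h.py <<'E'
def rel(X,yawdir=None,st=None):
    st=st or ctrl.get_state();q=np.array(st['orientation']);M=R.from_quat(q[[1,2,3,0]]).as_matrix()
    print('t',round(st['t'],2),'tcp',np.round(st['eef_pos'],4),'tool y',M[:,1].round(3),'z',M[:,2].round(4),'F',np.round(st['contact_force'],1),'open',round(st['opening'],4),'grip',round(st['grip_force'],1),'q',np.round(st['joint_pos'],2))
    print('rel tool',(M.T@(np.array(X)-st['eef_pos'])).round(4))
    if yawdir is not None:
        v=M.T@np.array([*yawdir,0.]);print('turn z deg',np.degrees(np.arctan2(-v[0],v[1])).round(1))
E
python3 -c "
from h import *
rel([.50,-.10,.28],(.936,-.351))"
```

```text
t 2.5 tcp [0.3488 0.1557 0.2814] tool y [-0.494  0.869  0.   ] z [ 3.e-04  2.e-04 -1.e+00] F [-0.   0.4  0. ] open 0.0856 grip 0.0 q [ 0.24 -0.3  -0.11  1.76  0.   -0.27]
rel tool [-0.0051 -0.297   0.0014]
turn z deg 140.2
```

Request:
move_arm --dp '[[0, -0.05, 0], [0, -0.1, 0], [0, -0.15, 0], [0, -0.2, 0], [0, -0.25, 0], [-0.005, -0.297, 0], [-0.005, -0.297, 0]]' --dr '[[0, 0, -7], [0, 0, -14], [0, 0, -21], [0, 0, -28], [0, 0, -35], [0, 0, -40], [0, 0, -40]]' --jaw '[1, 1, 1, 1, 1, 1, 1]'

```text
t: 3.38
eef_pos: [0.4994, -0.1018, 0.2797]
orientation: [-0.001, -0.568, 0.823, 0.001]
contact_force: [-0.2, 0.3, -0.6]
opening: 0.0853
grip_force: 0.0
```

Run:
```python
from h import *
st=ctrl.get_state();rel([.52,-.18,.28],(-.936,.351))
print(np.round(ctrl.camera_params('wrist')['hand_eye'],3))
cv2.imwrite('pics/w1.png',ctrl.read_camera('wrist')[:,:,::-1])
print(proj('wrist',[[.52,-.18,.113],[.478,-.292,.1]],st).round())
for n in('cup_grip','cup','basket','jar'):
    for k in ctrl.pinpoint(n,'wrist')[:2]: print(n,np.round(k['at'],1),round(k['confidence'],2))
```

```text
t 3.38 tcp [ 0.4994 -0.1018  0.2797] tool y [-0.935  0.356  0.002] z [-1.9e-03  2.0e-04 -1.0e+00] F [-0.2  0.3 -0.6] open 0.0853 grip 0.0 q [-0.33  0.03  0.18  1.72 -0.   -1.54]
rel tool [ 0.0658 -0.0471 -0.0004]
turn z deg -0.3
[[-0.001 -0.948 -0.319  0.082]
 [ 1.    -0.001 -0.    -0.   ]
 [ 0.    -0.319  0.948 -0.141]
 [ 0.     0.     0.     1.   ]]
[[234. 124.]
 [228. -20.]]
cup [117.8 242.9] 0.7
basket [ 66.8 238.6] 0.77
jar [ 12.8 241.8] 0.96
```

View pics/w1.png

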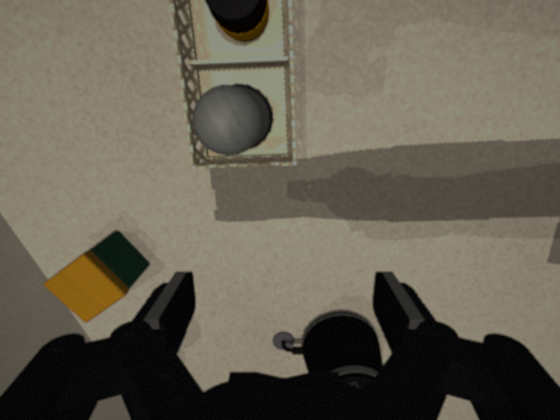

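Wrist picture: the cup's dome is at about (232,119) and the jar at (240,12) beyond the divider. The fingers are aligned across the basket. I'll refine the cup's position by fitting its silhouette in all three views.

```bash
cat >> h.py <<'E'
from scipy.optimize import minimize
CUP=[(0,.0365),(.003,.038),(.03,.038),(.03,.034),(.118,.0315),(.130,.030),(.140,.0235),(.146,.015),(.15,.003)]
def model(prof,x):
    a=np.linspace(0,2*np.pi,48,endpoint=False)
    return np.concatenate([np.c_[x[0]+r*np.cos(a),x[1]+r*np.sin(a),np.full(48,x[2]+z)] for z,r in prof])
def fit(obs,prof,x0):
    "obs: list of (camera, mask, state); silhouette fit"
    def cost(x):
        c=0
        for cam,m,st in obs:
            im=np.zeros(m.shape,np.uint8);cv2.fillConvexPoly(im,cv2.convexHull((proj(cam,model(prof,x),st)*16).round().astype(np.int32)),1,shift=4)
            b=im>0;c+=1-(b&m).sum()/(b|m).sum()
        return c
    r=minimize(cost,x0,method='Nelder-Mead',options=dict(initial_simplex=np.array(x0)+np.vstack([np.zeros(3),.008*np.eye(3)]),xatol=1e-4,fatol=1e-4))
    return r.x,r.fun/len(obs)
E
python3 - <<'E'
from h import *
st=ctrl.get_state();obs=[]
for c in('scene','side','wrist'):
    ctrl.read_camera(c)
    f=ctrl.cut_out('cup',c)
    for k in f[:2]: print(c,k['rect'],round(k['confidence'],2))
    if f and f[0]['confidence']>.4: obs.append((c,f[0]['region'],st))
for o in obs: print(o[0],[v for v in fit([o],CUP,[.52,-.18,.005])])
print(fit(obs,CUP,[.52,-.18,.005]))
E
```

```text
side [238.2, 256.2, 287.0, 338.0] 0.17
wrist [188.0, 79.6, 270.1, 151.6] 0.58
wrist [array([ 0.52384551, -0.18526588, -0.00356048]), np.float64(0.012972972972972951)]
(array([ 0.52384551, -0.18526588, -0.00356048]), np.float64(0.012972972972972951))
```

```bash
cat > m.py <<'E'
from h import *
import pickle,os,sys
L=pickle.load(open('obs.pkl','rb')) if os.path.exists('obs.pkl') else []
for c in sys.argv[1:]:
    st=ctrl.get_state();ctrl.read_camera(c)
    f=ctrl.cut_out('cup',c)
    for k in f[:2]: print(c,k['rect'],round(k['confidence'],2))
    if f: L.append((c,f[0]['region'],{k:np.array(v) for k,v in st.items()}))
pickle.dump(L,open('obs.pkl','wb'))
for o in L: print(o[0],fit([o],CUP,[.522,-.183,.005]))
x,e=fit(L,CUP,[.522,-.183,.005]);print('all',x.round(4),round(e,3));rel([x[0],x[1],x[2]+.108])
E
python3 m.py wrist side scene
```

```text
wrist [192.3, 81.3, 270.4, 151.9] 0.84
side [242.6, 253.7, 284.5, 334.5] 0.62
scene [273.5, 100.9, 311.1, 161.7] 0.84
wrist (array([ 5.23612733e-01, -1.85304614e-01, -8.43409214e-05]), np.float64(0.016071050962148448))
side (array([ 0.53092145, -0.1504238 , -0.02590032]), np.float64(0.06283213504220064))
scene (array([ 0.52278563, -0.18359028,  0.00696142]), np.float64(0.20431990659661414))
all [ 0.5221 -0.1847  0.0055] 0.123
t 4.22 tcp [ 0.4984 -0.0993  0.2813] tool y [-0.936  0.352  0.   ] z [-1.e-04 -0.e+00 -1.e+00] F [-0.1 -0.5  0.3] open 0.0856 grip 0.0 q [-0.33  0.02  0.17  1.72 -0.   -1.54]
rel tool [ 0.0716 -0.0522  0.1678]
```

Request:
move_arm --dp '[[0.03, -0.025, 0], [0.066, -0.048, 0], [0.066, -0.048, 0]]' --dr '[[0, 0, 0], [0, 0, 0], [0, 0, 0]]' --jaw '[1, 1, 1]'

```text
t: 4.6
eef_pos: [0.5203, -0.1804, 0.2802]
orientation: [-0.001, -0.568, 0.823, 0.0]
contact_force: [-0.2, 1.9, 0.5]
opening: 0.0852
grip_force: 0.0
```

```bash
python3 m.py wrist side scene; python3 -c "
from h import *
cv2.imwrite('pics/w2.png',ctrl.read_camera('wrist')[:,:,::-1])"
```

```text
wrist [249.5, 140.1, 308.7, 223.5] 0.56
side [239.8, 256.1, 286.8, 336.7] 0.82
scene [274.9, 99.7, 307.4, 160.0] 0.96
wrist (array([ 5.23694278e-01, -1.85342732e-01,  9.69187679e-05]), np.float64(0.01584283903675543))
side (array([ 0.53092145, -0.1504238 , -0.02590032]), np.float64(0.06283213504220064))
scene (array([ 0.52278563, -0.18359028,  0.00696142]), np.float64(0.20431990659661414))
wrist (array([ 0.52365935, -0.18408248, -0.00197598]), np.float64(0.014258999532491767))
side (array([ 0.52656242, -0.16772257, -0.01037831]), np.float64(0.07048068416396347))
scene (array([ 0.52279194, -0.18382994,  0.00764104]), np.float64(0.25555555555555554))
all [ 0.5224 -0.1846  0.0057] 0.131
t 4.9 tcp [ 0.5201 -0.177   0.2817] tool y [-0.936  0.351 -0.   ] z [ 4.e-04  0.e+00 -1.e+00] F [-0.2 -0.3 -0.6] open 0.0853 grip 0.0 q [-0.45  0.13  0.29  1.73  0.   -1.66]
rel tool [ 0.0063 -0.0047  0.168 ]
```

View pics/w2.png

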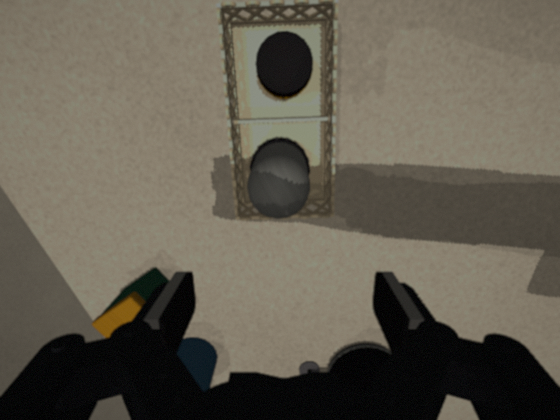

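Second wrist picture: the cup is at (280,178) and the jar at (285,63), with the fingers straddling squarely. The views agree on the cup at (0.5225, -0.1845) and an underside height of about 5 mm. I'll lower over it.

Request:
move_arm --dp '[[0.0045, -0.0045, 0.04], [0.0045, -0.0045, 0.08], [0.0045, -0.0045, 0.12], [0.0045, -0.0045, 0.15], [0.0045, -0.0045, 0.175], [0.0045, -0.0045, 0.191], [0.0045, -0.0045, 0.191], [0.0045, -0.0045, 0.191]]' --dr '[[0, 0, 0], [0, 0, 0], [0, 0, 0], [0, 0, 0], [0, 0, 0], [0, 0, 0], [0, 0, 0], [0, 0, 0]]' --jaw '[1, 1, 1, 1, 1, 1, 1, 1]'

```text
t: 5.95
eef_pos: [0.5236, -0.184, 0.0917]
orientation: [0.001, -0.569, 0.822, -0.001]
contact_force: [0.3, 0.5, 1.0]
opening: 0.0852
grip_force: 0.0
```

```bash
python3 -c "
from h import *
rel([.5226,-.1843,.09])
cv2.imwrite('pics/s3.png',cv2.resize(ctrl.read_camera('side')[220:420,160:400,::-1],None,fx=3,fy=3))"
```

```text
t 5.95 tcp [ 0.5236 -0.184   0.0917] tool y [-0.936  0.352 -0.002] z [ 2.e-03 -9.e-04 -1.e+00] F [0.3 0.5 1. ] open 0.0852 grip 0.0 q [-0.46  0.14 -0.08  1.35  0.   -1.67]
rel tool [0.0006 0.0008 0.0017]
```

View pics/s3.png

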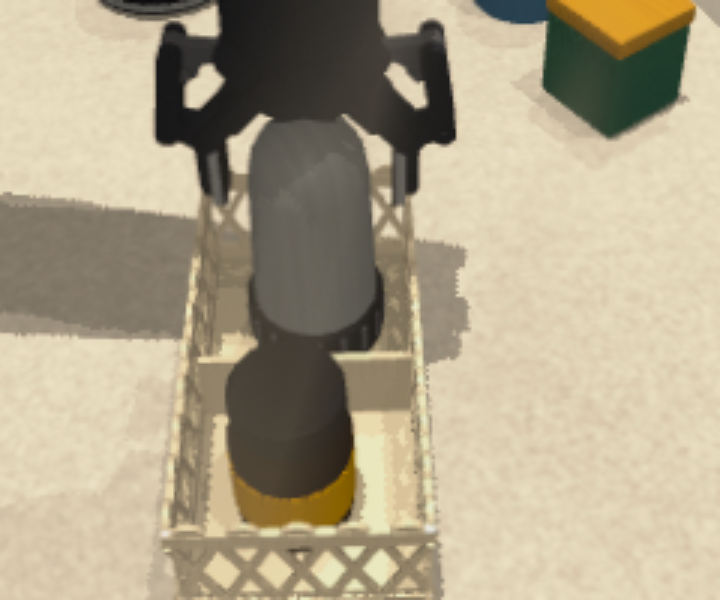

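The crop shows the fingers at about x=213 and 403, with the cup centred between them at 312 and no contact yet. I'll close the gripper and then lift.

Request:
move_arm --dp '[[0, 0, 0], [0, 0, 0], [0, 0, 0], [0, 0, 0], [0, 0, 0], [0, 0, 0], [0, 0, 0]]' --dr '[[0, 0, 0], [0, 0, 0], [0, 0, 0], [0, 0, 0], [0, 0, 0], [0, 0, 0], [0, 0, 0]]' --jaw '[0.7, 0.5, 0.4, 0.4, 0.4, 0.4, 0.4]'

```text
t: 6.88
eef_pos: [0.5238, -0.1843, 0.0923]
orientation: [0.001, -0.569, 0.822, -0.001]
contact_force: [-0.4, -0.1, 5.0]
opening: 0.0621
grip_force: 65.9
```

The opening of 62 mm is narrow for the wall, so the pads are near the top edge. I'll regrip 6 mm lower.

Request:
move_arm --dp '[[0, 0, 0], [0, 0, 0], [0, 0, 0.003], [0, 0, 0.006], [0, 0, 0.006], [0, 0, 0.006], [0, 0, 0.006], [0, 0, 0.006]]' --dr '[[0, 0, 0], [0, 0, 0], [0, 0, 0], [0, 0, 0], [0, 0, 0], [0, 0, 0], [0, 0, 0], [0, 0, 0]]' --jaw '[0.85, 0.85, 0.85, 0.85, 0.4, 0.4, 0.4, 0.4]'

```text
t: 7.88
eef_pos: [0.5228, -0.1838, 0.0842]
orientation: [-0.0, -0.569, 0.822, 0.0]
contact_force: [0.2, -0.0, -0.9]
opening: 0.0625
grip_force: 65.7
```

Request:
move_arm --dp '[[0, 0, 0], [0, 0, 0]]' --dr '[[0, 0, 0], [0, 0, 0]]' --jaw '[0.4, 0.4]'

```text
t: 8.12
eef_pos: [0.5227, -0.1837, 0.0842]
orientation: [-0.0, -0.569, 0.822, 0.0]
contact_force: [0.9, -0.5, -1.4]
opening: 0.0628
grip_force: 65.7
```

Request:
move_arm --dp '[[0, 0, -0.01], [0, 0, -0.03], [0, 0, -0.06], [0, 0, -0.09], [0, 0, -0.12], [0, 0, -0.15], [0, 0, -0.17], [0, 0, -0.17]]' --dr '[[0, 0, 0], [0, 0, 0], [0, 0, 0], [0, 0, 0], [0, 0, 0], [0, 0, 0], [0, 0, 0], [0, 0, 0]]' --jaw '[0.4, 0.4, 0.4, 0.4, 0.4, 0.4, 0.4, 0.4]'

```text
t: 9.12
eef_pos: [0.5236, -0.1841, 0.2568]
orientation: [0.001, -0.569, 0.822, -0.002]
contact_force: [0.1, -1.2, -2.9]
opening: 0.0626
grip_force: 66.2
```

```bash
python3 -c "
from h import *
rel([.517,.11,.255])
import numpy as np
L=[]
for n in ('well_rim','ring_top','blender'):
  for i in range(3):
    for c in('scene','side'):
      ctrl.read_camera(c);f=ctrl.pinpoint(n,c)
      if f: L.append((n,c,f[0]['at'],round(f[0]['confidence'],2)))
  for c in ('scene','side'):print(n,c,[(np.round(l[2],1).tolist(),l[3]) for l in L if l[:2]==(n,c)])
  m=[np.median([l[2] for l in L if l[:2]==(n,c)],0) for c in('scene','side')]
  x,e=tri([ray('scene',m[0]),ray('side',m[1])]);print(x.round(4),e)
"
```

```text
t 9.12 tcp [ 0.5236 -0.1841  0.2568] tool y [-0.936  0.352 -0.004] z [ 0.0037 -0.0018 -1.    ] F [ 0.1 -1.2 -2.9] open 0.0626 grip 66.2 q [-0.46  0.13  0.24  1.67  0.   -1.67]
rel tool [-0.273   0.1097  0.0012]
well_rim scene [([251.4, 394.9], 0.67), ([247.8, 399.6], 0.7)]
well_rim side [([170.1, 208.6], 0.95), ([167.0, 209.6], 0.67), ([167.0, 210.3], 0.77)]
[0.5173 0.201  0.1197] [np.float64(0.9), np.float64(0.9)]
ring_top scene [([255.5, 396.2], 0.75), ([253.0, 396.4], 0.73), ([255.6, 392.7], 0.96)]
ring_top side [([176.8, 209.3], 0.48), ([169.7, 210.0], 0.66), ([175.4, 212.0], 0.36)]
[0.5153 0.2034 0.097 ] [np.float64(0.0), np.float64(0.0)]
blender scene [([275.0, 382.4], 0.86), ([275.3, 380.4], 0.7), ([273.9, 381.6], 0.59)]
blender side [([212.0, 210.6], 0.63), ([210.5, 213.2], 0.73), ([214.8, 214.7], 0.6)]
[ 0.5133  0.1987 -0.0046] [np.float64(3.0), np.float64(3.0)]
```

The cup is held and clear of the basket. Next I'll locate the well's axis precisely, first with silhouettes from the fixed cameras.

Run:
```python
from h import *
BL=[(0,.062),(.12,.05)]
obs=[]
for c in('scene','side'):
    im=ctrl.read_camera(c)
    f=ctrl.cut_out('blender',c)
    if not f: print(c,'none');continue
    m=f[0]['region'].astype(np.uint8);print(c,f[0]['rect'],f[0]['confidence'])
    m=cv2.morphologyEx(m,cv2.MORPH_OPEN,cv2.getStructuringElement(cv2.MORPH_ELLIPSE,(15,15)))>0
    o=(c,m,None);obs.append(o);print(fit([o],BL,[.516,.2,0]))
    # white ring: bright pixels inside the well, expected ring outline
    g=cv2.cvtColor(im,cv2.COLOR_RGB2GRAY)
    p=proj(c,[.516,.2,.098]).round().astype(int)[0]
    crop=im[p[1]-50:p[1]+80,p[0]-70:p[0]+70];cv2.imwrite(f'pics/bl_{c}.png',crop[:,:,::-1])
x,e=fit(obs,BL,[.516,.2,0]);print(x.round(4),e)
out=[]
for c in('scene','side'):
    im=ctrl.read_camera(c).copy();
    im=cv2.resize(im,None,fx=4,fy=4)
    for z,r,col in((.12,.05,(255,0,0)),(.12,.042,(0,255,0)),(.098,.0405,(255,255,0)),(.098,.0295,(0,255,255)),(0,.062,(255,0,255))):
        cv2.polylines(im,[(proj(c,model([(z,r)],[x[0],x[1],0]))*4+1.5).round().astype(np.int32)],True,col,1)
    p=(proj(c,[x[0],x[1],.08])[0]*4).astype(int);out.append(im[p[1]-200:p[1]+250,p[0]-190:p[0]+190])
cv2.imwrite('pics/bl.png',np.hstack(out)[:,:,::-1])
```

```text
scene [331.3, 223.7, 422.0, 304.2] 0.61
(array([ 0.50686502,  0.19475568, -0.01734708]), np.float64(0.07528641571194761))
side [186.7, 161.9, 233.2, 222.2] 0.8
(array([ 0.53144931,  0.47137204, -0.18923489]), np.float64(0.210134128166915))
[ 0.5134  0.1982 -0.0047] 0.23747041533407193
```

View pics/bl.png

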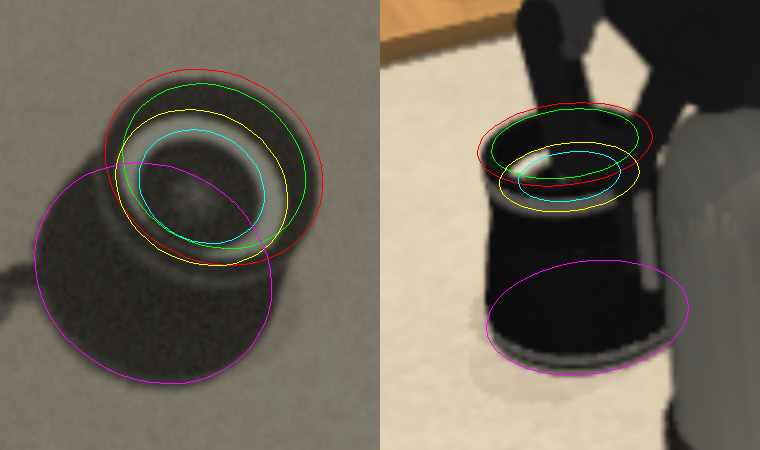

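The overlay shows the fitted rim and foot circles close to the blender's outlines in the scene view (rim about x=105–322, foot bottom about y=383). The side view is now half hidden by the cup. I'll carry the cup just past the well so the wrist camera looks straight down into it.

Request:
move_arm --dp '[[-0.02, 0.007, 0], [-0.06, 0.02, 0], [-0.105, 0.035, 0], [-0.15, 0.05, 0], [-0.195, 0.065, 0], [-0.24, 0.08, 0], [-0.285, 0.095, 0], [-0.33, 0.11, 0]]' --dr '[[0, 0, 0], [0, 0, 0], [0, 0, 0], [0, 0, 0], [0, 0, 0], [0, 0, 0], [0, 0, 0], [0, 0, 0]]' --jaw '[0.4, 0.4, 0.4, 0.4, 0.4, 0.4, 0.4, 0.4]'

```text
t: 12.22
eef_pos: [0.5352, 0.1664, 0.2546]
orientation: [0.0, -0.57, 0.822, 0.0]
contact_force: [0.7, -0.2, -1.9]
opening: 0.0625
grip_force: 66.1
```

Request:
move_arm --dp '[[-0.04, 0.013, 0], [-0.08, 0.025, 0], [-0.105, 0.035, 0], [-0.105, 0.035, 0], [-0.105, 0.035, 0]]' --dr '[[0, 0, 0], [0, 0, 0], [0, 0, 0], [0, 0, 0], [0, 0, 0]]' --jaw '[0.4, 0.4, 0.4, 0.4, 0.4]'

```text
t: 12.85
eef_pos: [0.5396, 0.2747, 0.2543]
orientation: [-0.0, -0.57, 0.822, -0.0]
contact_force: [0.3, -0.4, -1.9]
opening: 0.0625
grip_force: 66.1
```

Run:
```python
from h import *
rel([.5155,.2,.255]);st=ctrl.get_state()
im=ctrl.read_camera('wrist');cv2.imwrite('pics/w4raw.png',im[:,:,::-1])
for n in('well_rim','ring_top','blender'):
    for k in ctrl.pinpoint(n,'wrist')[:1]:
        o,d=ray('wrist',k['at'],st);z={'well_rim':.12,'ring_top':.098,'blender':0}[n];print(n,np.round(k['at'],1),round(k['confidence'],2),(o+d*(z-o[2])/d[2]).round(4))
im=im.copy()
for z,r,col in((.12,.05,(255,0,0)),(.12,.042,(0,255,0)),(.098,.0295,(0,255,255))):
    cv2.polylines(im,[proj('wrist',model([(z,r)],[.5155,.2,0]),st).round().astype(np.int32)],True,col,1)
cv2.imwrite('pics/w4.png',im[:,:,::-1])
```

```text
t 12.85 tcp [0.5396 0.2747 0.2543] tool y [-0.936  0.351  0.   ] z [-4.e-04 -5.e-04 -1.e+00] F [ 0.3 -0.4 -1.9] open 0.0625 grip 66.1 q [ 0.36  0.27  0.4   1.7  -0.   -0.85]
rel tool [ 0.0784 -0.0037 -0.0007]
well_rim [110.5 276.5] 0.79 [0.5177 0.1988 0.12  ]
blender [105.3 280. ] 0.64 [0.5146 0.1951 0.    ]
```

View pics/w4.png

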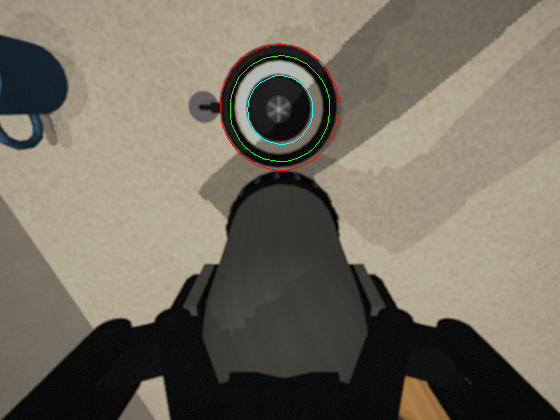

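Wrist picture: the well is at about (279,108), and the circles for (0.5155, 0.200) nearly match the rim. The cup's collar top edge is at about (281,172). I'll measure both in this one picture so the camera offset cancels.

Run:
```python
from h import *
from scipy.optimize import least_squares
im=cv2.imread('pics/w4raw.png');g=cv2.GaussianBlur(cv2.cvtColor(im,cv2.COLOR_BGR2GRAY).astype(np.float32),(0,0),.8)
st=ctrl.get_state()
def edges(z,r,c0,angs,sign,w=.006):
    # strongest radial edge (sign: outward change) near the projected circle
    out=[]
    for a in angs:
        rr=np.linspace(r-w,r+w,49)
        uv=proj('wrist',np.c_[c0[0]+rr*np.cos(a),c0[1]+rr*np.sin(a),np.full(49,z)],st).astype(np.float32)
        p=cv2.remap(g,uv[:,:1].copy(),uv[:,1:].copy(),cv2.INTER_LINEAR)[:,0]
        d=np.gradient(p)*sign;i=d[3:-3].argmax()+3
        if d[i]>1: out.append((a,rr[i]))
    return np.array(out)
def circ(e,c0):
    P=np.c_[c0[0]+e[:,1]*np.cos(e[:,0]),c0[1]+e[:,1]*np.sin(e[:,0])]
    f=lambda x:np.hypot(*(P-x[:2]).T)-x[2]
    s=least_squares(f,[*c0,e[:,1].mean()],loss='soft_l1',f_scale=.0005);return s.x.round(4),len(P),np.median(abs(f(s.x))).round(5)
c0=np.array([.5155,.2]);A=np.linspace(0,2*np.pi,90,endpoint=False)
print('rim outer',circ(edges(.12,.05,c0,A,1),c0))
print('ring inner',circ(edges(.098,.0295,c0,A,1),c0))
# held cup: collar lower edge/top edge silhouettes, visible far side
M=R.from_quat(np.array(st['orientation'])[[1,2,3,0]]).as_matrix();cc=np.array(st['eef_pos'])[:2];print('tcp',cc)
zb=st['eef_pos'][2]-.0795
d=M[:2,0];a0=np.arctan2(d[1],d[0])
for z,r in((zb+.03,.038),(zb+.003,.038)):
    e=edges(z,r,cc,np.linspace(a0-1.,a0+1.,41),1,.008)
    P=np.c_[cc[0]+e[:,1]*np.cos(e[:,0]),cc[1]+e[:,1]*np.sin(e[:,0])]
    s=least_squares(lambda x:np.hypot(*(P-x).T)-r,cc,loss='soft_l1',f_scale=.0005)
    print('collar',round(z,3),s.x.round(4),'tool offs',(M[:2,:2].T@(s.x-cc)).round(4),'resid',np.median(abs(s.fun)).round(4),e[:,1].round(4)[::5])
o=T_cam('wrist',st)[1][:3,3];print('cam',o.round(3))
v=im.copy();
for z,r,col in((zb+.03,.038,(0,255,0)),(zb+.003,.038,(0,0,255))): cv2.polylines(v,[proj('wrist',model([(z,r)],[*cc,0]),st).round().astype(np.int32)],True,col,1)
cv2.imwrite('pics/cupov.png',cv2.resize(v[140:290,170:400],None,fx=3,fy=3))
```

```text
rim outer (array([0.5167, 0.1972, 0.0488]), 90, np.float64(0.00015))
ring inner (array([0.5168, 0.1971, 0.0288]), 90, np.float64(0.00011))
tcp [0.54025524 0.2736601 ]
collar 0.205 [0.5395 0.268 ] tool offs [ 0.0056 -0.0013] resid 0.0007 [0.0377 0.0403 0.042  0.0433 0.0443 0.044  0.043  0.0417 0.0403]
collar 0.178 [0.5412 0.2721] tool offs [ 0.0011 -0.0014] resid 0.0002 [0.0377 0.0373 0.038  0.039  0.039  0.0397 0.0397 0.0397 0.04  ]
cam [0.511 0.197 0.395]
```

View pics/cupov.png

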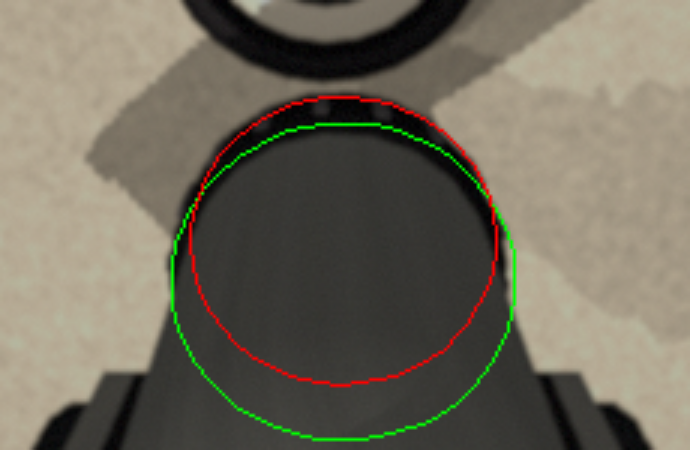

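The red ring follows the collar's lower edge well. The well comes out at about (0.5168, 0.1975–0.199) and the cup sits about 1 mm off the tool axis. I'll move over the well, stop about 15 mm above the rim and check the gap directly.

Request:
move_arm --dp '[[0.02, -0.001, 0], [0.045, -0.002, 0], [0.07, -0.003, 0], [0.0785, -0.0035, 0], [0.0785, -0.0035, 0.015], [0.0785, -0.0035, 0.03], [0.0785, -0.0035, 0.038], [0.0785, -0.0035, 0.038]]' --dr '[[0, 0, 0], [0, 0, 0], [0, 0, 0], [0, 0, 0], [0, 0, 0], [0, 0, 0], [0, 0, 0], [0, 0, 0]]' --jaw '[0.4, 0.4, 0.4, 0.4, 0.4, 0.4, 0.4, 0.4]'

```text
t: 14.05
eef_pos: [0.515, 0.2, 0.2144]
orientation: [-0.001, -0.569, 0.822, 0.001]
contact_force: [-0.1, -0.3, -2.1]
opening: 0.0628
grip_force: 66.2
```

Run:
```python
from h import *
rel([.5168,.198,.2165]);st=ctrl.get_state()
w=ctrl.read_camera('wrist');s=ctrl.read_camera('side');c=ctrl.read_camera('scene')
p=proj('wrist',[.5168,.198,.12],st)[0].round().astype(int);print('wrist well',p)
q=proj('side',[.5168,.198,.13])[0].astype(int);r=proj('scene',[.5168,.198,.13])[0].astype(int);print(q,r)
for n,i in(('w',w),('s',s),('c',c)): cv2.imwrite(f'pics/raw5{n}.png',i[:,:,::-1])
a=cv2.resize(w[max(p[1]-110,0):max(p[1]-110,0)+150,p[0]-90:p[0]+90],(540,450))
f=lambda i,q:cv2.resize(i[q[1]-40:q[1]+35,q[0]-42:q[0]+1+40],None,fx=3,fy=3)
b=np.vstack([f(s,q),f(c,r)])
cv2.imwrite('pics/v5.png',np.hstack([a,b[:450]])[:,:,::-1])
```

```text
t 14.05 tcp [0.515  0.2    0.2144] tool y [-0.936  0.351  0.003] z [-3.2e-03 -7.0e-04 -1.0e+00] F [-0.1 -0.3 -2.1] open 0.0628 grip 66.2 q [ 0.25  0.12  0.14  1.6   0.   -0.96]
rel tool [ 0.0013 -0.0024 -0.0021]
wrist well [281 213]
[209 163] [398 245]
```

View pics/v5.png

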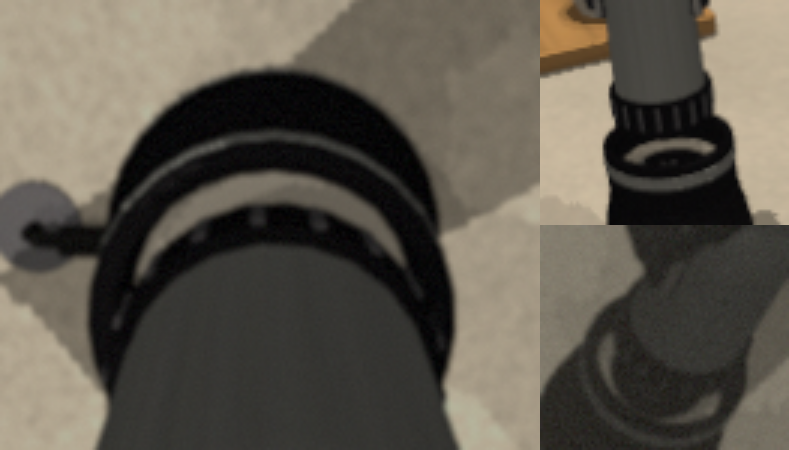

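The wrist crop shows the rim's near inner edge at about (275,172) and the collar's lower edge at about (275,205), roughly concentric. I'll fit both arcs in this picture.

```bash
cat > e.py <<'E'
from h import *
from scipy.optimize import least_squares
im=cv2.imread('pics/raw5w.png');g=cv2.GaussianBlur(cv2.cvtColor(im,cv2.COLOR_BGR2GRAY).astype(np.float32),(0,0),.7)
st=ctrl.get_state();st={k:np.array(v) for k,v in st.items()}
M=R.from_quat(st['orientation'][[1,2,3,0]]).as_matrix();a0=np.arctan2(M[1,0],M[0,0])
tcp=st['eef_pos']
def arc(z,r,c0,half,sign,w):
    P=[]
    for a in np.linspace(a0-half,a0+half,41):
        rr=np.linspace(r-w,r+w,49)
        uv=proj('wrist',np.c_[c0[0]+rr*np.cos(a),c0[1]+rr*np.sin(a),np.full(49,z)],st).astype(np.float32)
        p=cv2.remap(g,uv[:,:1].copy(),uv[:,1:].copy(),cv2.INTER_LINEAR)[:,0]
        d=np.gradient(p)*sign;i=d.argmax()
        if d[i]>1 and 1<i<47: P.append(c0+rr[i]*np.array([np.cos(a),np.sin(a)]))
    P=np.array(P)
    f=lambda x:np.hypot(*(P-x[:2]).T)-r
    s=least_squares(f,c0,loss='soft_l1',f_scale=.0004)
    s3=least_squares(lambda x:np.hypot(*(P-x[:2]).T)-x[2],[*c0,r],loss='soft_l1',f_scale=.0004)
    t=lambda x:(M[:2,:2].T@(x[:2]-tcp[:2])).round(4)
    return 'tool xy',t(s.x),'med resid',np.median(abs(s.fun)).round(5),len(P),'free r:',t(s3.x),s3.x[2].round(4)
w0=tcp[:2]
for h in(.6,.9): 
    print('rim inner',h,*arc(.12,.042,np.array([.5168,.198]),h,-1,.005))
    for dz in(-.0815,-.0795,-.0775): print('collar',h,dz,*arc(tcp[2]+dz+.003,.038,w0,h,1,.004))
E
python3 e.py
```

```text
rim inner 0.6 tool xy [ 0.0014 -0.0022] med resid 0.00015 41 free r: [ 0.0024 -0.0022] 0.041
collar 0.6 -0.0815 tool xy [ 0.0008 -0.0014] med resid 0.00021 41 free r: [ 0.0011 -0.0014] 0.0377
collar 0.6 -0.0795 tool xy [ 0.0011 -0.0012] med resid 0.00016 41 free r: [ 0.0011 -0.0012] 0.038
collar 0.6 -0.0775 tool xy [ 0.0015 -0.0014] med resid 0.00014 41 free r: [ 0.0019 -0.0014] 0.0376
rim inner 0.9 tool xy [ 0.0012 -0.0022] med resid 0.0002 41 free r: [ 0.0037 -0.0022] 0.0398
collar 0.9 -0.0815 tool xy [ 0.0008 -0.0014] med resid 0.00018 41 free r: [ 0.0013 -0.0014] 0.0375
collar 0.9 -0.0795 tool xy [ 0.0011 -0.0014] med resid 0.0002 41 free r: [ 0.0017 -0.0014] 0.0375
collar 0.9 -0.0775 tool xy [ 0.0014 -0.0015] med resid 0.00019 41 free r: [ 0.0024 -0.0015] 0.0372
```

The cup is within about 1 mm of the well's axis. I'll lower it gently.

Request:
move_arm --dp '[[0.0005, -0.001, 0.005], [0.0005, -0.001, 0.01], [0.0005, -0.001, 0.015], [0.0005, -0.001, 0.019], [0.0005, -0.001, 0.023], [0.0005, -0.001, 0.027], [0.0005, -0.001, 0.031], [0.0005, -0.001, 0.031]]' --dr '[[0, 0, 0], [0, 0, 0], [0, 0, 0], [0, 0, 0], [0, 0, 0], [0, 0, 0], [0, 0, 0], [0, 0, 0]]' --jaw '[0.4, 0.4, 0.4, 0.4, 0.4, 0.4, 0.4, 0.4]'

```text
t: 15.2
eef_pos: [0.5163, 0.1988, 0.1848]
orientation: [-0.0, -0.569, 0.822, 0.0]
contact_force: [0.0, 0.1, -3.4]
opening: 0.0623
grip_force: 66.2
```

Request:
move_arm --dp '[[0, 0, 0.002], [0, 0, 0.004], [0, 0, 0.006], [0, 0, 0.008], [0, 0, 0.008]]' --dr '[[0, 0, 0], [0, 0, 0], [0, 0, 0], [0, 0, 0], [0, 0, 0]]' --jaw '[0.4, 0.4, 0.4, 0.4, 0.4]'

```text
t: 15.82
eef_pos: [0.5166, 0.1989, 0.1773]
orientation: [0.0, -0.569, 0.822, -0.0]
contact_force: [0.1, -0.6, -2.3]
opening: 0.0625
grip_force: 66.3
```

Request:
move_arm --dp '[[0, 0, 0.0015], [0, 0, 0.003], [0, 0, 0.003]]' --dr '[[0, 0, 0], [0, 0, 0], [0, 0, 0]]' --jaw '[0.4, 0.4, 0.4]'

```text
t: 16.2
eef_pos: [0.5167, 0.1991, 0.1753]
orientation: [0.001, -0.569, 0.822, -0.0]
contact_force: [-2.0, -1.3, 4.2]
opening: 0.0624
grip_force: 66.7
```

Contact: the force is up by about 7 N, so the cup is on the ring. I'll press on slowly.

Request:
move_arm --dp '[[0, 0, 0.0015], [0, 0, 0.003], [0, 0, 0.0045], [0, 0, 0.006], [0, 0, 0.0075], [0, 0, 0.0075]]' --dr '[[0, 0, 0], [0, 0, 0], [0, 0, 0], [0, 0, 0], [0, 0, 0], [0, 0, 0]]' --jaw '[0.4, 0.4, 0.4, 0.4, 0.4, 0.4]'

```text
t: 16.95
eef_pos: [0.5168, 0.1991, 0.1684]
orientation: [0.001, -0.569, 0.822, -0.0]
contact_force: [-2.2, -0.8, 9.2]
opening: 0.0627
grip_force: 67.1
```

Run:
```python
from h import *
rel([.5168,.198,.168])
s=ctrl.read_camera('side');c=ctrl.read_camera('wrist')
f=lambda i,q:cv2.resize(i[q[1]-50:q[1]+50,q[0]-50:q[0]+50],(400,400),interpolation=cv2.INTER_CUBIC)
cv2.imwrite('pics/v6.png',np.hstack([f(s,(209,170)),cv2.resize(c[100:300,180:380],(400,400))])[:,:,::-1])
```

```text
t 16.95 tcp [0.5168 0.1991 0.1684] tool y [-0.936  0.352 -0.001] z [ 1.5e-03  7.0e-04 -1.0e+00] F [-2.2 -0.8  9.2] open 0.0627 grip 67.1 q [ 0.25  0.12  0.05  1.5   0.   -0.96]
rel tool [ 0.001  -0.0004  0.0004]
```

View pics/v6.png

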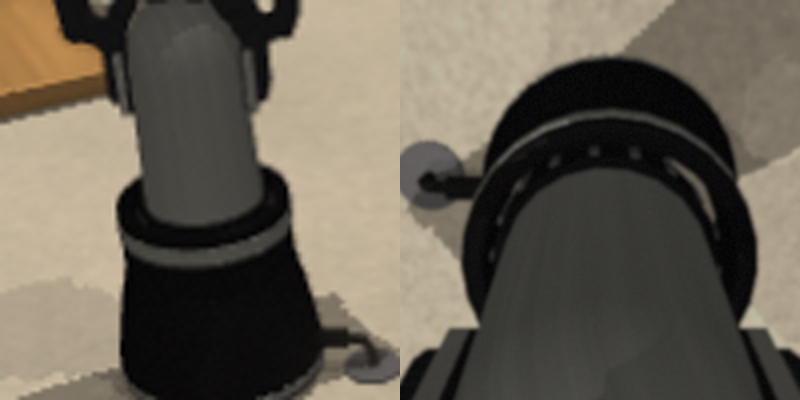

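The picture shows the collar sunk into the well and level with the rim, with the wall upright. I'll press 2 mm more for margin and let it settle.

Request:
move_arm --dp '[[0, 0, 0.001], [0, 0, 0.002], [0, 0, 0.002], [0, 0, 0.002], [0, 0, 0.002], [0, 0, 0.002]]' --dr '[[0, 0, 0], [0, 0, 0], [0, 0, 0], [0, 0, 0], [0, 0, 0], [0, 0, 0]]' --jaw '[0.4, 0.4, 0.4, 0.4, 0.4, 0.4]'

```text
t: 17.8
eef_pos: [0.5168, 0.1992, 0.1669]
orientation: [0.001, -0.569, 0.822, -0.0]
contact_force: [-3.0, -0.3, 10.8]
opening: 0.0624
grip_force: 67.2
```

```bash
python3 -c "
from bench import ctrl
print(ctrl.sign_off())"
```

```text
the job is handed in; nothing more can be done
None
```

The cup is out of the basket and pressed collar-down into the blender well: about 10 mm of ring travel, at roughly 13 N estimated from TCP travel and wrist force. It is still held by the gripper, and I handed the job in at about 18 s; the sign-off returned no verdict.

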